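Snap the touch guard over the bare steam pipe

ROBOT

A 6-joint arm with a two-finger parallel gripper is mounted at the origin on the work surface. World frame = base frame: x ahead of the robot, y to its left, z up, the work surface at z = 0. Lengths are in m, angles in degrees, forces in N, time in s.
With the tool pointing down it reaches from about 0.225 to 0.725 m from the base axis. Payload 3.1 kg.
Tool frame: the origin (TCP) lies on the centre line of the jaws, within the pads' length; the fingertips stand 25 mm ahead of it and the grasp point (between the pads) lies 6 mm ahead of it; z points along the fingers, y is the line along which they close (so a half turn about z gives the same grasp; the last joint's range is limited). The gripper opens to 85 mm and grips with 20 to 120 N. Pads are 22 mm wide; open, the fingers measure 114 mm over their backs; the gripper's body (76 mm by 85 mm) begins 54 mm behind the grasp point. The pads swing forward as they close: fully open they stand 13 mm farther back than shut.
Start: joints at [62.349, 2.75, 5.684, 92.934, 0, 82.678], TCP at [0.182, 0.492, 0.256] pointing down, gripper open.
Joint ranges: [-166.93, 166.93], [-56.73, 111.36], [-69.38, 81.34], [-121.58, 131.49], [-85.45, 84.26], [-180, 180]. Speed limits (degrees/s): [159.86, 159.86, 180, 180, 180, 180].

INTERFACE

Orientations are given as a 3x3 rotation matrix whose columns are the frame's x, y, z axes.
In Python, from rig import state, camera, finish_job gives the robot as it stands.
- The arm moves only by the tool carry_out, never from a script. Its argument "plan" is a list of rows, each a list of 7 numbers: the shift along the tool's x, y, z in mm, then the turn, a rotation vector about the tool's x, y, z in degrees, then the opening, from 0 (shut) to 1 (fully open). In form: [[x, y, z, rx, ry, rz, claw], ...]. A call has 1 to 12 rows; each row is the pose to reach, as a shift and turn from the pose commanded when the call began, along the tool's axes at that moment; what a row does not reach only later rows make up. A row lasts 1/10 s, in which the tool goes at most 50 mm and 8.59 degrees, less where a joint would pass 70% of its speed; a pose out of reach is approached as far as the arm can. A call with a gripper value outside its range is refused whole. The fingers move at their own pace and stop on an object; "squeeze" is the grip in N (left out, the last holds). Time passes only in rows, so rows that repeat a pose let the fingers close. It gives the time, the measured TCP pose, the force, the opening and the grip force at its end, in the units of the state.
- state(): the state, without advancing time (a new reading comes with each control period).
- camera(name): name is "scene" or "top"; returns a dict with "color" (384x512x3 uint8, red, green, blue), "range_z" (384x512 float32, m along the optical axis (not along the pixel's ray), 0 where there is no reading), "fovy" (degrees; the focal length in pixels is half the picture's height over the tangent of half this angle, whatever the lens; pixels are square), "cx", "cy" (the principal point, pixels), "view" (4x4, takes a point from world to camera coordinates). Camera axes: x right, y down, z forward; pixel columns grow to the right and rows downward; lengths in m; the calibration is good to about 2 mm. A picture is of the moment at which its call begins.
- finish_job(): hands the job in; it is judged then, once.
The state is a dict: "clock": time; "joint_pos": joint angles; "qd": joint speeds; "joint_torque": joint torques, N m; "ee_pos": TCP position; "tcp_rot": TCP orientation; "ft_force": force on the tool from outside, world axes, zero at the start; "moment": the same for the moment, N m; "opening": opening from 0.0 (shut) to 1.0 (fully open); "finger_force": force on a finger pad.
Only numpy, scipy, OpenCV 4.12 (cv2) and the standard library are available. Lean on these libraries where they do the work, as an engineer would, in place of code of your own. Each camera call takes 0.05 s, during which the arm holds its last target. There are 200 camera calls.

TASK

Drape the yellow touch guard over the bare steel stretch of pipe, between the two grey insulated lengths, and press it gently straight down until its clips have snapped under the pipe at both ends and both green pins stand up. Let go of it there, never ram the pipe, and leave the other things on the bench where they are.

Things in the scene. Friction and masses are not known exactly. Their poses are not given: they have to be found in the camera images.
- guard: Yellow rigid clip-on pipe guard, an upside-down U channel 160 mm long (its y axis, to lie along the pipe, either way round), 52 mm wide (x), about 0.24 kg (varies), standing open side down on its skirts. Origin: centre of its underside; z up. Roof from z = 40 to 46 mm; fully home, the roof's underside rests on the pipe's top. Skirts 4 mm thick along the middle 92 mm, 44 mm apart inside.
- rib (a point): Middle of the top face of the black upright grip rib on the guard's roof: 14 mm wide (guard's x), 60 mm long (y), 30 mm tall, its top 76 mm above the guard's underside; axes as the guard's.
- end_a (a point): On the roof's top face at the guard's y = +68 mm, above one pair of orange sprung clip arms (y = 52 to 76 mm, round noses 26 mm apart, 13 mm above the guard's underside). If this end has not snapped it stays high and can be pushed down here, with about half the push of the whole guard.
- end_b (a point): The same at the other end, y = -68 mm. The clip noses meet the pipe about 21 mm above home; the arms then spring apart and snap in under the pipe, which takes some 10 to 22 N in all pushed at the rib. The push drops after the widest point, then rises steeply as the roof meets the pipe. One end may snap before the other.
- pin_a (a joint): Green seat pin, 12 mm across, in the roof at the guard's y = +47 mm; height (m) by which it has been lifted by the pipe beneath: 0 = flush with the roof (not seated), about 0.006 = standing proud, that end fully home.
- pin_b (a joint): The same green seat pin at the guard's y = -47 mm end.
- stand: Two fixed blue feet whose posts carry a nearly level pipe along the stand's y axis. Origin: on the bench, straight below the middle of the bare pipe; z up. Bare steel pipe 32 mm in diameter, 196 mm long, between two grey insulated lengths 56 mm in diameter and 60 mm long; flanges end 170 mm from the middle. Feet 100 x 50 mm at y = +-130 mm.
- post_a (a point): Top of the blue lower post, 62 mm above the bench, at the stand's y = +130 mm. The posts are adjustable: the pipe's axis at its middle is anywhere from 110 to 160 mm above the bench, and the pipe slopes along its length by up to 3.5 degrees either way. Both differ every time and are not reported: look or feel for them. The pipe is firm under a push.
- amber: Amber glass bottle, 68 mm in diameter, 170 mm tall; origin under its centre. Leave alone.
- white_bottle: White plastic bottle, 64 mm in diameter, 180 mm tall; origin under its centre. Leave alone.
- jar: White jar with blue cap, 76 mm in diameter, 85 mm tall; origin under its centre. Leave alone.
- beaker: Glass beaker, 70 mm in diameter, 90 mm tall; origin under its centre. Leave alone.
- wrench: Steel wrench, 180 mm long, lying flat on the bench along its x axis; origin near its middle. Leave alone.
- collar: Steel pipe collar ring lying flat, 60 mm outside diameter, 14 mm tall; origin under its centre. Leave alone.
- old_guard: Old grey guard without clips, 100 x 52 x 39 mm, lying on its back with the channel open upwards; origin under its centre. Leave alone.
Things that resemble listed ones, but are neither listed nor needed, are in the scene too. Leave any blue or turquoise look-alike of the guard alone.

How it is judged (in metres and radians):
At the end, for the whole second after the job is handed in: The guard sits astride the bare pipe, within 25 mm of its middle and 7 degrees of its line, upright within 11 degrees, at rest on the pipe, with both green seat pins lifted more than 4 mm (both ends snapped fully home) (value of joint each of pin_a, pin_b above 0.004 m and contact force between guard and stand above 0.5 N and horizontal distance between guard and stand below 0.025 m and angle between the y axis of guard and the y axis of stand, either way round below 0.12 rad and angle between guard's own z axis and vertical below 0.2 rad and linear speed of guard below 0.02 m/s); the robot touches nothing.
It fails at once if the guard is rammed or forced against the pipe or its posts with more than 60 N (contact force between guard and stand above 60 N).
It fails at once if another thing on the bench is moved by more than 30 mm (distance of any of amber, white_bottle, jar, beaker, wrench, collar, old_guard from where it was at the start of the episode above 0.03 m).
It also fails if it takes over 51 s, if anything falls off the work surface, if the arm or the gripper's body presses on something with over 40 N, if the wrist force passes 120 N, or if a joint passes its speed limit or range.

## Working session

There is one attempt and no reset: what is moved stays moved. The work goes in short steps, Python scripts to look and compute and a tool call to move; the robot and the scene stay as the last step left them, time stands still between calls to the robot, and variables do not carry over. Pictures are saved under pics/ and viewed, at most 10 in all, crops included, and the job is handed in when it is done.

Besides the shell and the picture viewer there is one more tool, called after "Call:" in YAML: its name, and indented under it one key for each argument. carry_out: Moves the arm, as the interface text tells. Its arguments: {"type":"object","properties":{"plan":{"type":"array","items":{"type":"array","items":{"type":"number"}}},"squeeze":{"type":"number"}},"required":["plan"]}

```bash
mkdir -p pics; cat > h.py <<'E'
import numpy as np, cv2
from rig import state, camera, finish_job
def cloud(c):
    h,w=c['range_z'].shape; f=h/2/np.tan(np.radians(c['fovy'])/2)
    v,u=np.mgrid[:h,:w]; z=c['range_z'].astype(float)
    p=np.stack([(u-c['cx'])/f*z,(v-c['cy'])/f*z,z],-1)
    V=np.array(c['view']); P=(p-V[:3,3])@V[:3,:3]
    P[z==0]=np.nan
    return P
E
python3 - <<'E'
from h import *
for n in("scene","top"):
    c=camera(n); np.savez(f"{n}0.npz",**c)
    cv2.imwrite(f"pics/{n}0.png",cv2.resize(c['color'][...,::-1],(800,600)))
    print(n,c['fovy'],c['cx'],c['cy'],np.round(c['view'],3).tolist())
s=state();print(s)
E
```

```text
scene 48.00842440992182 245.1727475925884 191.15826876357968 [[0.726, 0.688, 0.006, -0.395], [0.55, -0.575, -0.606, -0.269], [-0.413, 0.443, -0.795, 1.679], [0.0, 0.0, 0.0, 1.0]]
top 47.91548950885407 253.20932862074585 183.26094467402564 [[-0.007, -1.0, 0.004, -0.006], [-0.996, 0.007, -0.088, 0.576], [0.088, -0.005, -0.996, 1.463], [0.0, 0.0, 0.0, 1.0]]
{'clock': 0.1, 'joint_pos': array([ 6.23482424e+01,  2.78855883e+00,  5.59686043e+00,  9.29346229e+01,
       -1.68657774e-04,  8.26764628e+01]), 'qd': array([-0.01269355, -0.14436454,  0.2653378 , -0.0736222 , -0.01514535,
       -0.02366903]), 'joint_torque': array([ 2.81393259e-03, -3.39852047e+01,  3.20935500e+01,  1.58379099e-02,
       -1.00726404e-04,  5.14854975e-06]), 'ee_pos': array([0.18215842, 0.49182086, 0.25520237]), 'tcp_rot': array([[-9.37717800e-01,  3.47396438e-01, -1.02059531e-03],
       [ 3.47397826e-01,  9.37715805e-01, -1.95427365e-03],
       [ 2.78120647e-04, -2.18710978e-03, -9.99997570e-01]]), 'ft_force': array([-0.10512826, -0.21810597,  0.06562061]), 'moment': array([ 0.01351458,  0.02516186, -0.0016357 ]), 'finger_force': 0.0, 'opening': 1.0000095030659595}
```

View pics/scene0.png

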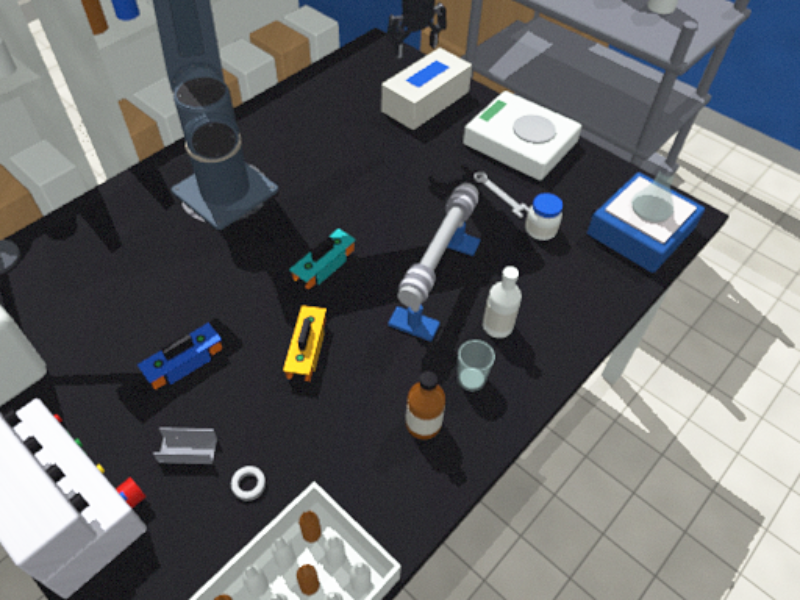

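View pics/top0.png

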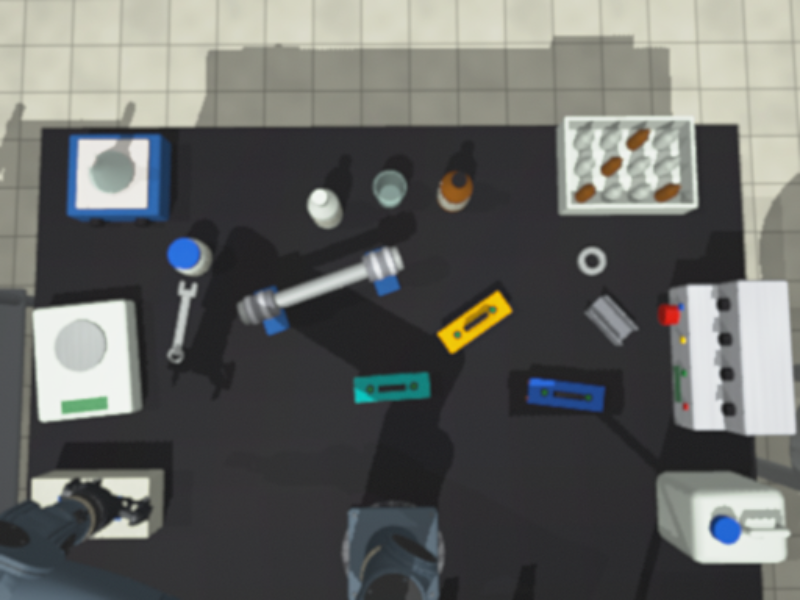

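The scene shows three guard-like objects. In the top view these are yellow (475,322), turquoise (392,388) and blue (566,395). Only the yellow one fits the description; the other two are the look-alikes. The pipe runs from (245,308) to (398,262). Next I'll measure both and confirm with a crop.

```bash
cat > m.py <<'E'
from h import *
from scipy.optimize import least_squares
def meas_guard(cs):
    pts=[]
    for c in cs:
        P=cloud(c); h=cv2.cvtColor(c['color'],cv2.COLOR_RGB2HSV)
        m=(h[...,0]>18)&(h[...,0]<34)&(h[...,1]>150)&(h[...,2]>110)&(np.abs(P[...,0]-.4)<.3)&(P[...,1]<.5)&(P[...,1]>-.25)
        n,l,st,_=cv2.connectedComponentsWithStats(m.astype(np.uint8))
        m=l==1+np.argmax(st[1:,4])
        p=P[m]; pts.append(p)
    return pts
if __name__=="__main__":
    cs=[dict(np.load(f"{n}0.npz")) for n in("scene","top")]
    for p in meas_guard(cs):
        zt=np.nanpercentile(p[:,2],90); q=p[np.abs(p[:,2]-zt)<.008]
        r=cv2.minAreaRect((q[:,:2]*1000).astype(np.float32)); print("guard",len(p),zt,r, cv2.boxPoints(r).round().tolist())
    top=cs[1]
    for c,nm in zip(cs,("scene","top")):
        P=cloud(c)
        # pipe: points above 0.09 in the stand region
        x,y,z=np.moveaxis(P,-1,0)
        m=(z>.085)&(z<.2)&(x>.4)&(x<.66)&(y>-.05)&(y<.36)
        n,l,st,_=cv2.connectedComponentsWithStats(m.astype(np.uint8))
        for i in range(1,n):
            if st[i,4]>60: print(nm,i,st[i].tolist(),np.nanmean(P[l==i],0).round(3))
        np.save(f"P{nm}.npy",P)
    c=cs[1]['color'][150:290,200:400,::-1]; cv2.imwrite("pics/crop.png",cv2.resize(c,(800,560),interpolation=cv2.INTER_CUBIC))
E
python3 m.py
```

```text
guard 642 0.04908174042531516 ((497.735595703125, -179.78451538085938), (52.709197998046875, 162.0876922607422), 34.34025955200195) [[430.0, -128.0], [522.0, -262.0], [565.0, -232.0], [474.0, -98.0]]
guard 738 0.05152537311841339 ((495.6832275390625, -180.10052490234375), (51.80984878540039, 160.17808532714844), 34.40620422363281) [[429.0, -129.0], [520.0, -261.0], [562.0, -232.0], [472.0, -99.0]]
scene 1 [255, 118, 52, 79, 1175] [0.583 0.121 0.149]
top 1 [153, 158, 105, 50, 1412] [0.567 0.144 0.153]
```

View pics/crop.png

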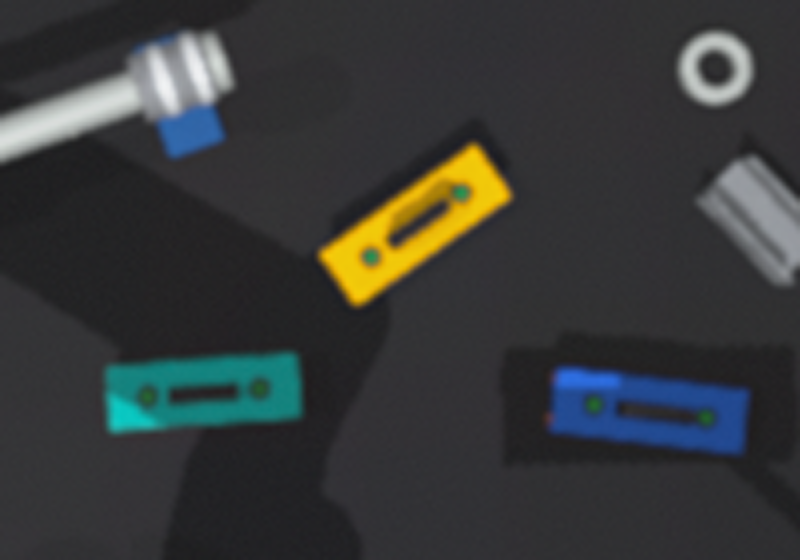

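The crop confirms the yellow guard with black rib and green pins at crop centre (415,225). Now fitting the pipe.

```bash
cat > pf.py <<'E'
from h import *
from scipy.optimize import least_squares
Q=[]
for nm in("scene","top"):
    P=np.load(f"P{nm}.npy").reshape(-1,3)
    x,y,z=P.T
    p=P[(z>.085)&(z<.2)&(x>.4)&(x<.66)&(y>-.05)&(y<.36)]
    Q.append(p)
def fit(p,sel):
    def ax(v,p):
        a=np.array([v[0],v[1],v[2]]); d=np.array([v[3],1,v[4]]); d/=np.linalg.norm(d)
        t=(p-a)@d; return t,np.linalg.norm(p-a-t[:,None]*d,axis=1),a,d
    v=np.array([.575,.135,.135,-.25,0.])
    for k in range(8):
        t,r,a,d=ax(v,p); m=(np.abs(t)<.08)&(r<.025 if k>2 else r<.04)
        f=lambda w: ax(np.r_[w[0],v[1],w[1:]],p[m])[1]-.016
        w=least_squares(f,v[[0,2,3,4]],loss='soft_l1',f_scale=.002).x; v=np.r_[w[0],v[1],w[1:]]
        t,r,a,d=ax(v,p); th=t[(r>.023)&(r<.032)]
        lo=th[th<0];hi=th[th>0]
        e=(np.percentile(lo,97),np.percentile(hi,3),t.min(),t.max())
        v[:3]+=d*((e[0]+e[1])/2)
    t,r,a,d=ax(v,p)
    print(m.sum(),"mid",a.round(4),"d",d.round(4),"yaw",np.degrees(np.arctan2(d[1],d[0])).round(2),"slope",np.degrees(np.arcsin(d[2])).round(2),"ends",np.round(e,4),"rms",np.std(r[m]-.016).round(4))
for p in Q: fit(p,0)
fit(np.vstack(Q),0)
E
python3 pf.py
```

```text
359 mid [0.5712 0.1418 0.1339] d [-0.3283  0.9437 -0.0399] yaw 109.18 slope -2.29 ends [-0.0993  0.0993 -0.1706  0.1773] rms 0.0018
506 mid [0.5694 0.1427 0.1354] d [-0.3251  0.945  -0.0373] yaw 108.98 slope -2.14 ends [-0.0997  0.0997 -0.1691  0.1705] rms 0.0022
865 mid [0.57   0.1425 0.1348] d [-0.3265  0.9445 -0.0372] yaw 109.07 slope -2.13 ends [-0.0994  0.0994 -0.1716  0.1763] rms 0.0022
```

```bash
cat >> h.py <<'E'
from scipy.spatial.transform import Rotation as Ro
def to(pos,yaw,slope=0):
    """shift (mm) and turn (deg) in the tool's axes to TCP pos, tool x along yaw (deg) with rise slope (deg), tool down"""
    s=state(); R=s['tcp_rot']; a,b=np.radians([yaw,slope])
    x=np.array([np.cos(a)*np.cos(b),np.sin(a)*np.cos(b),np.sin(b)]); y=np.array([np.sin(a),-np.cos(a),0])
    T=np.c_[x,y,np.cross(x,y)]
    print((R.T@(np.array(pos)-s['ee_pos'])*1000).round(1),Ro.from_matrix(R.T@T).as_rotvec(degrees=True).round(2),
      "t",round(s['clock'],2),"pos",s['ee_pos'].round(4),"F",s['ft_force'].round(1),"op",round(s['opening'],3),"J",s['joint_pos'].round(0))
E
python3 -c "
from h import *
to([.4965,-.18,.14],124.4)"
```

```text
[-528.2 -520.5  116.2] [-1.300e-01  2.000e-02  3.527e+01] t 0.1 pos [0.1822 0.4918 0.2552] F [-0.1 -0.2  0.1] op 1.0 J [62.  3.  6. 93. -0. 83.]
```

Call:
carry_out:
  plan:
    - [-528,-520,60,0,0,35,0.5]
    - [-528,-520,60,0,0,35,0.5]
    - [-528,-520,60,0,0,35,0.5]
    - [-528,-520,60,0,0,35,0.5]
    - [-528,-520,60,0,0,35,0.5]
    - [-528,-520,60,0,0,35,0.5]
    - [-528,-520,60,0,0,35,0.5]
    - [-528,-520,60,0,0,35,0.5]
    - [-528,-520,60,0,0,35,0.5]
    - [-528,-520,60,0,0,35,0.5]
    - [-528,-520,60,0,0,35,0.5]
    - [-528,-520,60,0,0,35,0.5]

```text
clock: 1.3
ee_pos: [0.4363, -0.0513, 0.2074]
tcp_rot: [[-0.568, 0.823, -0.0], [0.823, 0.568, 0.0], [0.0, 0.0, -1.0]]
ft_force: [1.2, 0.5, 0.3]
opening: 0.498
finger_force: 0.0
```

```bash
python3 -c "
from h import *
to([.4965,-.18,.12],124.4)"
```

```text
[-140.1  -23.6   87.3] [ 0.01 -0.02  0.23] t 1.3 pos [ 0.4363 -0.0513  0.2074] F [1.2 0.5 0.3] op 0.498 J [-15. -10. -12.  88.   0.  40.]
```

Call:
carry_out:
  plan:
    - [-140,-24,20,0,0,0,0.5]
    - [-140,-24,40,0,0,0,0.5]
    - [-140,-24,60,0,0,0,0.5]
    - [-140,-24,87,0,0,0,0.5]
    - [-140,-24,87,0,0,0,0.5]
    - [-140,-24,87,0,0,0,0.5]

```text
clock: 1.9
ee_pos: [0.4949, -0.1772, 0.12]
tcp_rot: [[-0.569, 0.822, -0.003], [0.822, 0.569, 0.002], [0.003, -0.001, -1.0]]
ft_force: [-0.4, 0.7, 0.2]
opening: 0.497
finger_force: 0.0
```

```bash
python3 - <<'E'
from h import *
to([.4965,-.18,.077],124.4)
a=camera("scene")["color"][195:255,165:225,::-1]
b=camera("top")["color"][165:245,265:345,::-1]
cv2.imwrite("pics/g1.png",np.hstack([cv2.resize(i,(400,400),interpolation=cv2.INTER_CUBIC) for i in(a,b)]))
E
```

```text
[-3.3 -0.2 43. ] [-0.08 -0.2   0.26] t 1.9 pos [ 0.4949 -0.1772  0.12  ] F [-0.4  0.7  0.2] op 0.497 J [-27.   4.  -9.  78.   0.  28.]
```

View pics/g1.png

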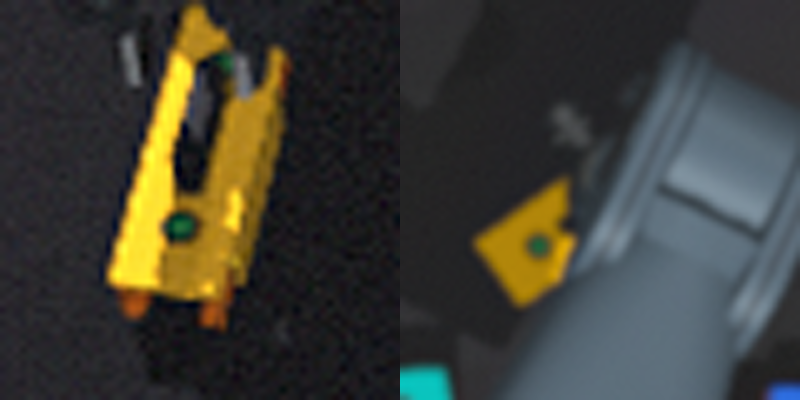

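The left panel shows the fingertips straddling the rib at (135,60) and (245,75); alignment looks good.

Call:
carry_out:
  plan:
    - [-3,0,20,0,0,0,0.5]
    - [-3,0,35,0,0,0,0.5]
    - [-3,0,40,0,0,0,0.5]
    - [-3,0,40,0,0,0,0.0]
    - [-3,0,40,0,0,0,0.0]
    - [-3,0,40,0,0,0,0.0]
    - [-3,0,40,0,0,0,0.0]
    - [-3,0,40,0,0,0,0.0]
    - [-3,0,40,0,0,0,0.0]
  squeeze: 80

```text
clock: 2.9
ee_pos: [0.498, -0.1806, 0.0816]
tcp_rot: [[-0.569, 0.822, 0.001], [0.822, 0.569, -0.0], [-0.001, 0.001, -1.0]]
ft_force: [-1.4, 0.4, 3.8]
opening: 0.14
finger_force: 82.3
```

Call:
carry_out:
  plan:
    - [0,0,-20,0,0,0,0.0]
    - [0,0,-60,0,0,0,0.0]
    - [0,0,-100,0,0,0,0.0]
    - [0,0,-140,0,0,0,0.0]
    - [0,0,-180,0,0,0,0.0]
    - [0,0,-210,0,0,0,0.0]
    - [0,0,-210,0,0,0,0.0]
    - [0,0,-210,0,0,0,0.0]

```text
clock: 3.7
ee_pos: [0.4981, -0.1807, 0.2907]
tcp_rot: [[-0.569, 0.822, 0.001], [0.822, 0.569, -0.0], [-0.001, 0.0, -1.0]]
ft_force: [-0.3, 0.4, -3.5]
opening: 0.145
finger_force: 81.7
```

```bash
python3 - <<'E'
from h import *
to([.570,.1425,.29],109.1,-2.1)
E
```

```text
[225.  243.    0.6] [ 0.31 -2.05 15.57] t 3.7 pos [ 0.4981 -0.1807  0.2907] F [-0.3  0.4 -3.5] op 0.145 J [-27.   4.  11.  97.  -0.  28.]
```

Call:
carry_out:
  plan:
    - [28,30,0,0,0,2,0]
    - [58,63,0,0,-0.5,4,0]
    - [88,95,0,0,-1,6,0]
    - [118,127,0,0.2,-1,8,0]
    - [148,160,0,0.3,-1.5,10,0]
    - [178,192,0,0.3,-2,12,0]
    - [205,222,0,0.3,-2,14,0]
    - [220,238,0,0.3,-2,15.6,0]
    - [225,243,0,0.3,-2,15.6,0]
    - [225,243,0,0.3,-2,15.6,0]
    - [225,243,0,0.3,-2,15.6,0]
    - [225,243,0,0.3,-2,15.6,0]

```text
clock: 4.9
ee_pos: [0.5694, 0.1413, 0.2904]
tcp_rot: [[-0.325, 0.946, 0.01], [0.945, 0.325, -0.034], [-0.035, -0.002, -0.999]]
ft_force: [-0.3, 0.2, -2.8]
opening: 0.146
finger_force: 81.5
```

```bash
python3 - <<'E'
from h import *
from m import meas_guard
to([.570,.1425,.235],109.1,-2.1)
cs=[camera("scene"),camera("top")]
for p in meas_guard(cs):
    p=p[~np.isnan(p[:,0])]; zt=np.percentile(p[:,2],70); q=p[np.abs(p[:,2]-zt)<.01]
    r=cv2.minAreaRect((q[:,:2]*1000).astype(np.float32)); print("guard",len(p),zt,r)
    A=np.c_[q,np.ones(len(q))]; k=np.linalg.lstsq(np.c_[q[:,:2]-q[:,:2].mean(0),np.ones(len(q))],q[:,2],rcond=None)[0]; print("plane",k, "slope along pipe deg",np.degrees(k[0]*-.327+k[1]*.945))
a=cs[0]["color"][75:255,215:355,::-1]; b=cs[1]["color"][110:250,140:290,::-1]
cv2.imwrite("pics/p1.png",np.hstack([cv2.resize(i,(400,500),interpolation=cv2.INTER_CUBIC) for i in(a,b)]))
E
```

```text
[ 2.9  1.1 55.3] [-0.1  -0.07 -0.12] t 4.9 pos [0.5694 0.1413 0.2904] F [-0.3  0.2 -2.8] op 0.146 J [ 8. 13. 21. 98. -2. 79.]
guard 439 0.2568034366348075 ((574.2493896484375, 131.21923828125), (53.084590911865234, 140.9519805908203), 18.93703269958496)
plane [-0.00248246 -0.04307855  0.25543528] slope along pipe deg -2.285956393308115
guard 374 0.25920540503313394 ((582.4923095703125, 101.14056396484375), (52.88774871826172, 75.1014633178711), 17.738828659057617)
plane [ 0.00094153 -0.02609851  0.25790164] slope along pipe deg -1.4307316201025022
```

View pics/p1.png

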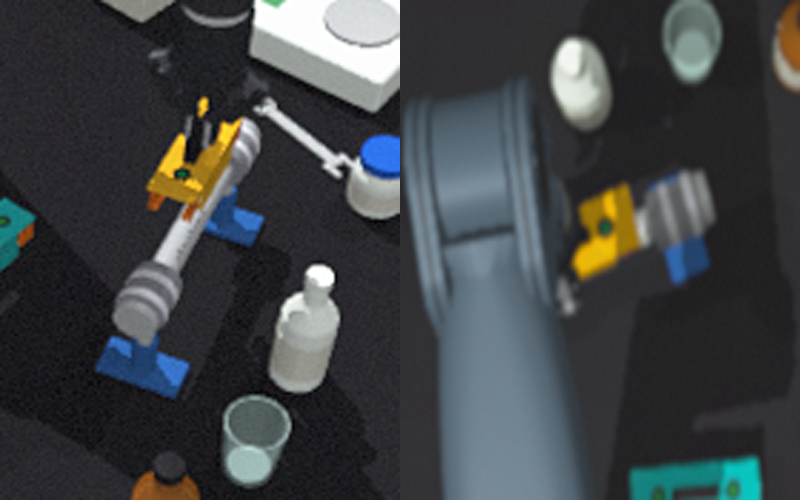

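The guard hangs over the pipe, aligned in both views (left panel at (195,170)). Lowering to just above contact.

```bash
python3 - <<'E'
from h import *
to([.570,.1425,.222],109.1,-2.1)
to([.570,.1425,.192],109.1,-2.1)
E
```

```text
[ 3.3  0.7 68.9] [-0.03 -0.07 -0.13] t 5.0 pos [0.5696 0.1415 0.291 ] F [-1.1 -0.7 -2.8] op 0.143 J [ 8. 13. 21. 98. -2. 79.]
[ 4.3  0.7 98.9] [-0.03 -0.07 -0.13] t 5.0 pos [0.5696 0.1415 0.291 ] F [-1.1 -0.7 -2.8] op 0.143 J [ 8. 13. 21. 98. -2. 79.]
```

Call:
carry_out:
  plan:
    - [2,1,25,0,0,0,0]
    - [3,1,45,0,0,0,0]
    - [3,1,60,0,0,0,0]
    - [3.4,1,68,0,0,0,0]
    - [3.4,1,68,0,0,0,0]
    - [3.4,1,68,0,0,0,0]
  squeeze: 110

```text
clock: 5.6
ee_pos: [0.5705, 0.1437, 0.2236]
tcp_rot: [[-0.326, 0.945, 0.012], [0.945, 0.326, -0.033], [-0.035, 0.001, -0.999]]
ft_force: [-0.1, 0.1, -2.3]
opening: 0.13
finger_force: 111.3
```

```bash
python3 - <<'E'
from h import *
to([.570,.1425,.210],109.1,-2.1)
to([.570,.1425,.192],109.1,-2.1)
E
```

```text
[-0.5 -0.9 13.6] [ 0.03 -0.07 -0.06] t 5.6 pos [0.5705 0.1437 0.2236] F [-0.1  0.1 -2.3] op 0.13 J [ 9. 12. 12. 90. -2. 80.]
[ 0.1 -0.9 31.6] [ 0.03 -0.07 -0.06] t 5.6 pos [0.5705 0.1437 0.2236] F [-0.1  0.1 -2.3] op 0.13 J [ 9. 12. 12. 90. -2. 80.]
```

Call:
carry_out:
  plan:
    - [0,0,3,0,0,0,0]
    - [0,0,6,0,0,0,0]
    - [0,0,9,0,0,0,0]
    - [0,0,11,0,0,0,0]
    - [0,0,11,0,0,0,0]
    - [0,0,11,0,0,0,0]

```text
clock: 6.2
ee_pos: [0.5703, 0.1437, 0.2124]
tcp_rot: [[-0.327, 0.945, 0.012], [0.944, 0.327, -0.033], [-0.035, 0.0, -0.999]]
ft_force: [-1.6, 0.9, 1.3]
opening: 0.134
finger_force: 112.0
```

Call:
carry_out:
  plan:
    - [0,0,1,0,0,0,0]
    - [0,0,2,0,0,0,0]
    - [0,0,3,0,0,0,0]
    - [0,0,4,0,0,0,0]
    - [0,0,4,0,0,0,0]

```text
clock: 6.7
ee_pos: [0.5707, 0.1437, 0.2112]
tcp_rot: [[-0.327, 0.945, 0.015], [0.944, 0.327, -0.033], [-0.036, 0.003, -0.999]]
ft_force: [-3.4, 0.4, 10.0]
opening: 0.134
finger_force: 113.3
```

Call:
carry_out:
  plan:
    - [0,0,1,0,0,0,0]
    - [0,0,2,0,0,0,0]
    - [0,0,3,0,0,0,0]
    - [0,0,4,0,0,0,0]
    - [0,0,4,0,0,0,0]

```text
clock: 7.2
ee_pos: [0.571, 0.1435, 0.2088]
tcp_rot: [[-0.327, 0.945, 0.016], [0.944, 0.327, -0.033], [-0.037, 0.005, -0.999]]
ft_force: [-5.0, 0.1, 14.8]
opening: 0.135
finger_force: 113.9
```

Call:
carry_out:
  plan:
    - [0,-1,1,0,0,0,0]
    - [0,-1.5,2,0,0,0,0]
    - [0,-1.5,3,0,0,0,0]
    - [0,-1.5,3,0,0,0,0]

```text
clock: 7.6
ee_pos: [0.5706, 0.1431, 0.2063]
tcp_rot: [[-0.327, 0.945, 0.019], [0.944, 0.327, -0.032], [-0.037, 0.007, -0.999]]
ft_force: [-3.0, -0.3, 13.3]
opening: 0.133
finger_force: 113.8
```

Call:
carry_out:
  plan:
    - [0,0,1,0,0,0,0]
    - [0,0,2,0,0,0,0]
    - [0,0,3,0,0,0,0]
    - [0,0,3,0,0,0,0]

```text
clock: 8.0
ee_pos: [0.5704, 0.1428, 0.2013]
tcp_rot: [[-0.326, 0.945, 0.017], [0.945, 0.327, -0.033], [-0.037, 0.005, -0.999]]
ft_force: [-1.2, -0.5, 7.6]
opening: 0.129
finger_force: 112.8
```

Call:
carry_out:
  plan:
    - [0,0,1,0,0,0,0]
    - [0,0,2,0,0,0,0]
    - [0,0,3,0,0,0,0]
    - [0,0,3,0,0,0,0]

```text
clock: 8.4
ee_pos: [0.5697, 0.1427, 0.1939]
tcp_rot: [[-0.326, 0.945, 0.012], [0.945, 0.327, -0.033], [-0.035, 0.0, -0.999]]
ft_force: [3.6, -0.7, -1.7]
opening: 0.136
finger_force: 111.4
```

Call:
carry_out:
  plan:
    - [0,0,1,0,0,0,0]
    - [0,0,2,0,0,0,0]
    - [0,0,2,0,0,0,0]

```text
clock: 8.7
ee_pos: [0.5691, 0.1427, 0.1919]
tcp_rot: [[-0.327, 0.945, 0.01], [0.945, 0.327, -0.033], [-0.035, -0.001, -0.999]]
ft_force: [2.1, 1.4, -3.6]
opening: 0.131
finger_force: 111.3
```

Call:
carry_out:
  plan:
    - [0,0,1,0,0,0,0]
    - [0,0,2,0,0,0,0]
    - [0,0,2,0,0,0,0]

```text
clock: 9.0
ee_pos: [0.569, 0.1427, 0.1918]
tcp_rot: [[-0.327, 0.945, 0.012], [0.944, 0.327, -0.033], [-0.035, 0.0, -0.999]]
ft_force: [0.1, 0.9, 2.1]
opening: 0.137
finger_force: 112.0
```

```bash
python3 - <<'E'
from h import *
to([.570,.1425,.192],109.1,-2.1)
c=camera("scene"); a=c["color"][105:225,245:345,::-1]
cv2.imwrite("pics/q1.png",cv2.resize(a,(500,600),interpolation=cv2.INTER_CUBIC))
E
```

```text
[-0.5  0.9 -0.2] [ 0.01 -0.09 -0.02] t 9.0 pos [0.569  0.1427 0.1918] F [0.1 0.9 2.1] op 0.137 J [ 9. 11.  8. 86. -2. 79.]
```

View pics/q1.png

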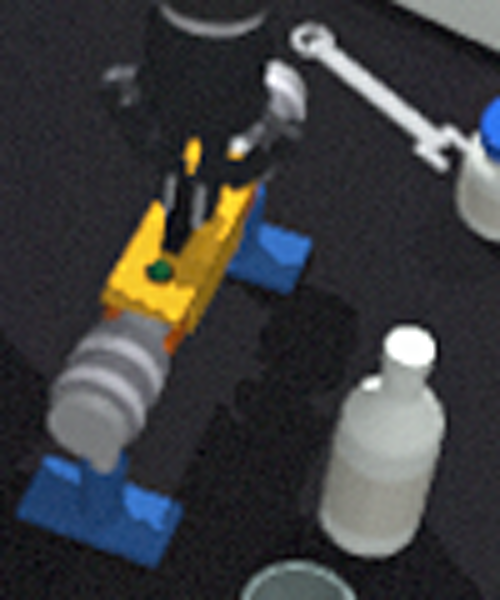

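The guard is astride the pipe and the near green pin shows at (160,270). One more gentle press to confirm the seating stop.

Call:
carry_out:
  plan:
    - [0,0,1,0,0,0,0]
    - [0,0,2,0,0,0,0]
    - [0,0,3,0,0,0,0]
    - [0,0,3,0,0,0,0]

```text
clock: 9.45
ee_pos: [0.569, 0.1427, 0.1917]
tcp_rot: [[-0.327, 0.945, 0.014], [0.944, 0.327, -0.033], [-0.035, 0.002, -0.999]]
ft_force: [-4.0, 0.9, 13.8]
opening: 0.133
finger_force: 113.4
```

Call:
carry_out:
  plan:
    - [0,0,1,0,0,0,0]
    - [0,0,2,0,0,0,0]
    - [0,0,3,0,0,0,0]
    - [0,0,3,0,0,0,0]

```text
clock: 9.85
ee_pos: [0.569, 0.1426, 0.1916]
tcp_rot: [[-0.327, 0.945, 0.016], [0.944, 0.327, -0.032], [-0.036, 0.004, -0.999]]
ft_force: [-8.5, -0.3, 20.7]
opening: 0.134
finger_force: 114.7
```

It is firmly on the stop. I'll ease off, open, and back away.

Call:
carry_out:
  plan:
    - [0,0,-4,0,0,0,0]
    - [0,0,-7,0,0,0,0]
    - [0,0,-7,0,0,0,0.4]
    - [0,0,-7,0,0,0,0.4]
    - [0,0,-7,0,0,0,0.4]
    - [0,0,-7,0,0,0,0.4]

```text
clock: 10.45
ee_pos: [0.5689, 0.1423, 0.1912]
tcp_rot: [[-0.326, 0.945, 0.01], [0.945, 0.327, -0.034], [-0.035, -0.002, -0.999]]
ft_force: [-0.8, 0.1, 0.8]
opening: 0.395
finger_force: 0.0
```

Call:
carry_out:
  plan:
    - [0,0,-10,0,0,0,0.4]
    - [0,0,-30,0,0,0,0.4]
    - [0,0,-60,0,0,0,0.4]
    - [0,0,-100,0,0,0,0.4]
    - [0,-40,-110,0,0,0,0.4]
    - [0,-80,-110,0,0,0,0.4]
    - [0,-120,-110,0,0,0,0.4]
    - [0,-160,-110,0,0,0,0.4]
    - [0,-200,-110,0,0,0,0.4]
    - [0,-220,-110,0,0,0,0.4]
    - [0,-220,-110,0,0,0,0.4]

```text
clock: 11.55
ee_pos: [0.3584, 0.0739, 0.3037]
tcp_rot: [[-0.326, 0.945, 0.014], [0.945, 0.326, -0.034], [-0.036, 0.002, -0.999]]
ft_force: [0.7, -0.4, 0.3]
opening: 0.4
finger_force: 0.0
```

```bash
python3 - <<'E'
from h import *
from m import meas_guard
to([.570,.1425,.192],109.1,-2.1)
cs=[camera("scene"),camera("top")]
for p in meas_guard(cs):
    p=p[~np.isnan(p[:,0])]; zt=np.percentile(p[:,2],70); q=p[np.abs(p[:,2]-zt)<.01]
    r=cv2.minAreaRect((q[:,:2]*1000).astype(np.float32)); print("guard",len(p),zt,r)
    k=np.linalg.lstsq(np.c_[q[:,:2]-q[:,:2].mean(0),np.ones(len(q))],q[:,2],rcond=None)[0]; print("slope along pipe deg",np.degrees(k[0]*-.327+k[1]*.945),k[2])
a=cs[0]["color"][115:205,250:320,::-1]; b=cs[1]["color"][135:225,155:255,::-1]
cv2.imwrite("pics/r1.png",np.hstack([cv2.resize(i,(400,500),interpolation=cv2.INTER_CUBIC) for i in(a,b)]))
E
```

```text
[ -0.  222.2 112.3] [ 0.13 -0.02 -0.08] t 11.55 pos [0.3584 0.0739 0.3037] F [ 0.7 -0.4  0.3] op 0.4 J [  3. -20.  -9. 100.  -2.  74.]
guard 545 0.1571228552434748 ((570.052490234375, 143.185546875), (53.58440017700195, 163.27459716796875), 18.80702018737793)
slope along pipe deg -1.9900268447985714 0.15597295563081867
guard 846 0.15837117804059633 ((569.23095703125, 142.38165283203125), (52.831024169921875, 159.7266845703125), 18.92891502380371)
slope along pipe deg -1.8314285710950418 0.15697722927456073
```

View pics/r1.png

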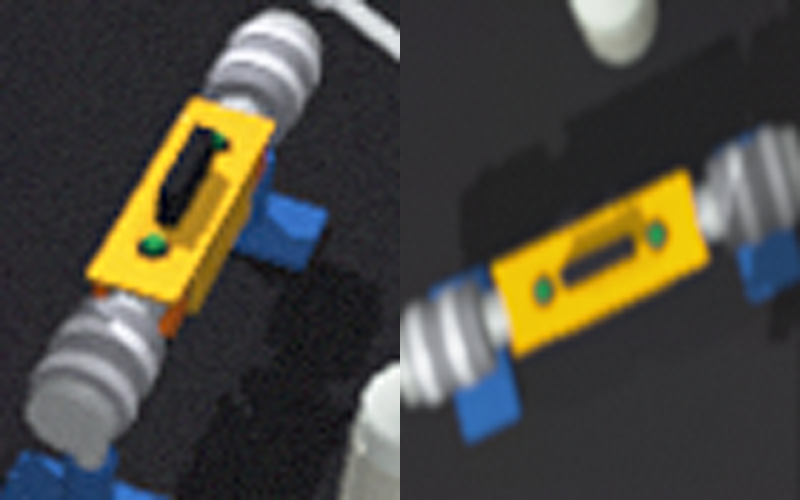

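The guard is centred within 1 mm. Its roof is at 0.157 m (pipe top 0.151 m plus 6 mm), and its slope matches the pipe's. Both pins stand proud, at (153,244) and (220,143) in the left panel.

```bash
python3 -c "
from rig import finish_job
print(finish_job())"
```

```text
the job is handed in; nothing more can be done
None
```

I handed the job in at about 11.7 s; the hand-in returned no verdict. By the cameras the guard is fully down on the bare pipe, within about 1 mm of its middle, with both green pins up, the gripper clear, and no other item touched.

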